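# Reset the tripped lever switch beside the kettle

### The job

One of the two black lever switches on the steel tray has tripped: its lever stands about halfway while the other is fully on, leaning away from the robot. Reset the tripped one: first push its lever fully off towards the robot until it comes to its firm stop, then throw it fully on so that it stays there, and let go. Push firmly but never force it, leave the other lever on, and do not shift the things standing around.

Things in the scene. Friction and masses are not known exactly. Their poses are not given: they have to be found in the camera images.
- tray: Steel tray 130 (x) x 260 (y) x 12 mm, fixed on the worktop, carrying both switches, 70 mm left and right of its middle. Origin: centre of its underside; x points away from the robot (yaw up to 0.35 rad), y along the tray to the left.
- module_a: The TRIPPED switch, left or right on the tray: fixed white plastic box 90 (x) x 64 (y) x 56 mm high, top 68 mm above the worktop. Origin: centre of its underside, 12 mm above the worktop; axes as the tray's. Box and lever crack if pressed with more than 20 N; squeezing counts, so push the lever from the side with shut fingers and stop by force.
- trip_axis (a point): Point on the tripped lever's turning axis (along the box's y), 45 mm above the box's underside, 57 mm above the worktop. Forces for a level push 50 mm above it: 3 N while the lever moves freely; 9 to 14 N while it drives the inner latch, met somewhere from 0 to -0.40 rad; then the rubber off-stop, where the force climbs by 5 to 9 N per mm of lever travel.
- trip_tip (a point): Middle of the free end of the tripped lever, a flat smooth black plastic paddle (slippery, friction about 0.25) 10 mm thick (x when upright), 26 mm wide (y), its end 90 mm from the axis (147 mm above the worktop when upright). It stays where it is left. If it jams on the way to on, the latch was not reset: go back and push it further off.
- trip_lever (a joint): Tripped lever's angle (rad): 0 upright, negative leans to -x (OFF, to the robot), positive to +x (ON). Starts at 0 to 0.07; until reset a latch blocks ON hard at 0.1 to 0.47. Off-stop: anywhere from -0.26 to -0.65, unknown beforehand; the latch resets only in the last 1 to 2 mm before it, so push off until 15 to 17 N. Then ON: 3 to 8 N, rubber stop at 0.62; on above 0.52.
- module_b: The other switch, on the same tray, same shape and axes; it is on and must be left on.
- next_lever (a joint): Angle (rad) of the other switch's lever, same meaning; starts on at about 0.57 to 0.60 and must stay above 0.52.
- kettle: Bystander: glass kettle with a blue base and black handle, 156 mm wide, 215 mm high, at the right of the worktop. Origin: centre of its underside, z up.
- tub: Bystander: lidded white plastic tub 108 x 138 x 70 mm high, just beyond the tray's left (+y) end. Origin: centre of its underside.
- squeezer: Bystander: stainless steel lemon squeezer, lying in front of the tray on the robot's side, 200 mm long, 40 mm high. Origin: under its bowl, handles towards -x of its frame.
- scraper: Bystander: red silicone scraper 240 mm long lying behind the tray. Origin: middle of its underside.
- mug: Bystander: white mug 80 mm wide, 90 mm high. Origin: centre of its underside.
- jar: Bystander: amber glass jar 70 mm wide, 100 mm high. Origin: centre of its underside.
- bowl: Bystander: blue bowl 140 mm wide, 50 mm high. Origin: centre of its underside.

How it is judged:
On the way, in this order (a step that is already met when the one before it is completed fails the run):
1. the tripped lever is pushed into its off range (below -0.22 rad) (value of joint trip_lever below -0.22 rad), for 0.1 s.
2. the lever is thrown on (above 0.52 rad) (value of joint trip_lever above 0.52 rad), for 0.1 s.
At the end, for the whole second after the job is handed in: The tripped lever, having been fully off, rests on (above 0.52 rad), and the other lever is still on (above 0.52 rad) (value of joint each of trip_lever, next_lever above 0.52 rad and velocity of joint trip_lever between -0.1 and 0.1 rad/s); the robot touches nothing.
It fails at once if the tripped switch or its lever is pressed or squeezed with more than 20 N (contact force between any of the arm, the fingers and module_a above 20 N).
It fails at once if the other lever is moved off its on position (below 0.52 rad) (value of joint next_lever below 0.52 rad).
It fails at once if one of the things standing around is shifted by more than 20 mm (distance of any of kettle, tub, squeezer, scraper, mug, jar, bowl from where it was at the start of the episode above 0.02 m).
It also fails if it takes over 66 s, if anything falls off the work surface, if the arm or the gripper's body presses on something with over 40 N, if the wrist force passes 120 N, or if a joint passes its speed limit or range.

### The arm

A 6-joint arm with a two-finger parallel gripper is mounted at the origin on the work surface. World frame = base frame: x ahead of the robot, y to its left, z up, the work surface at z = 0. Lengths are in m, angles in rad, forces in N, time in s.
With the tool pointing down it reaches from about 0.225 to 0.875 m from the base axis. Payload 3.4 kg.
Tool frame: the origin (TCP) lies between the finger pads; the fingertips stand 19 mm ahead of it and the grasp point (between the pads) is the TCP; z points along the fingers, y is the line along which they close (so a half turn about z gives the same grasp; the last joint's range is limited). The gripper opens to 85 mm and grips with 20 to 120 N. Pads are 22 mm wide; open, the fingers measure 114 mm over their backs; the gripper's body (76 mm by 85 mm) begins 54 mm behind the grasp point. The pads swing forward as they close: fully open they stand 13 mm farther back than shut.
Start: joints at [-1.277, 0.276, 1.505, -0, 1.361, -0.121], TCP at [0.232, -0.526, 0.25] pointing down, gripper open.
Joint ranges: [-2.89, 2.89], [-0.75, 2.08], [0.22, 2.7], [-1.18, 4.32], [0.11, 2.71], [-2.7, 2.7]. Speed limits (rad/s): [2.57, 2.57, 3.14, 3.14, 3.14, 3.14].

### API

Orientations are given as a unit quaternion [w, x, y, z].
In Python, from rig import get_state, imaging, ticket gives the robot as it stands. The module is installed in compiled form; this text tells all that it offers.
- The arm moves only by the shell command python3 -m inch 'ROWS' [FORCE]. ROWS is JSON, a list of rows, each an object with "claw": the opening, from -1 (shut) to 1 (fully open); "travel": the shift along the world's x, y, z in units of 200 mm (1.0 is 200 mm), a list of three; "turn": the turn about the world's z in units of 180 degrees (1.0 is 180 degrees). A call has 1 to 5 rows; each row is the pose to reach, as a shift and turn from the pose commanded when the call began, turning the shorter way round; what a row does not reach only later rows make up. A row lasts 1/10 s, in which the tool goes at most 50 mm and 8.59 degrees, less where a joint would pass 70% of its speed; a pose out of reach is approached as far as the arm can. A call with a number of a shift or a turn outside -1 to 1 is refused whole. A call with a gripper value outside its range is refused whole. The fingers move at their own pace and stop on an object; FORCE is the grip in N (left out, the last holds). Time passes only in rows, so rows that repeat a pose let the fingers close. It gives the time, the measured TCP pose, the force, the opening and the grip force at its end, in the units of the state.
- get_state(): the state, without advancing time (a new reading comes with each control period).
- imaging.get_image(name): name is "side" or "top" or "wrist"; returns the picture (420x560x3 uint8, red, green, blue); there is no depth.
- imaging.camera_params(name): a dict with "camera_matrix" (3x3 intrinsics, pixels), "k1" (the pictures are not rectified: a ray, as slopes to the right and down, at radius r is drawn at 1 + k1 r^2 times it, then the intrinsics apply), "cam_to_world" (4x4, takes a point from camera to world coordinates); the wrist camera has in their place "T_tool_cam" (4x4, takes a point from camera to tool coordinates, whose origin is the TCP and whose axes are the flange's). Camera axes: x right, y down, z forward; pixel columns grow to the right and rows downward; lengths in m; the calibration is good to about 2 mm. A picture is of the moment at which its call begins: read the wrist's pose just before it. camera_params takes no time and is no camera call.
- ticket.sign_off(): hands the job in; it is judged then, once.
The state is a dict: "clock": time; "qpos": joint angles; "qd": joint speeds; "effort": joint torques, N m; "position": TCP position; "ee_rot": TCP orientation; "contact_force": force on the tool from outside, world axes, zero at the start; "moment": the same for the moment, N m; "width": finger opening in m; "gripper_force": force on a finger pad.
Only numpy, scipy, OpenCV 4.12 (cv2) and the standard library are available. Lean on these libraries where they do the work, as an engineer would, in place of code of your own. Each camera call takes 0.05 s, during which the arm holds its last target. There are 200 camera calls.

## Working session

There is one attempt and no reset: what is moved stays moved. The work goes in short steps, Python scripts to look and compute and a shell command to move; the robot and the scene stay as the last step left them, time stands still between calls to the robot, and variables do not carry over. Pictures are saved under pics/ and viewed, at most 10 in all, crops included, and the job is handed in when it is done.

```bash
mkdir -p pics; cat > h.py <<'E'
import numpy as np, cv2
from rig import get_state, imaging
def snap(n,f):
    im=imaging.get_image(n); cv2.imwrite('pics/'+f,im[:,:,::-1].copy()); return im
def proj(n,P):
    c=imaging.camera_params(n);T=np.linalg.inv(np.array(c['cam_to_world']));K=np.array(c['camera_matrix'])
    p=T[:3,:3]@np.array(P)+T[:3,3];p=p[:2]/p[2];p=p*(1+c['k1']*(p@p));return K[:2,:2]@p+K[:2,2]
def ray(n,u,v):
    c=imaging.camera_params(n);T=np.array(c['cam_to_world']);K=np.array(c['camera_matrix'])
    d=np.linalg.solve(K,[u,v,1])[:2];s=d.copy()
    for _ in range(20): s=d/(1+c['k1']*(s@s))
    return T[:3,3],T[:3,:3]@np.r_[s,1]
def onz(n,u,v,z):
    o,d=ray(n,u,v);return o+d*(z-o[2])/d[2]
def two(a,b):
    (o,d),(p,e)=ray('top',*a),ray('side',*b)
    s=np.linalg.lstsq(np.c_[d,-e],p-o,rcond=None)[0];A=o+d*s[0];B=p+e*s[1];return (A+B)/2,np.linalg.norm(A-B)
E
python3 - <<'E'
from h import *
a=snap('top','t1.png');b=snap('side','s1.png')
for n in('top','side'):print(imaging.camera_params(n)['cam_to_world'])
s=get_state();print(s)
E
```

```text
[[ 0.01745215 -0.99027244  0.13804316  0.34994611]
 [-0.99978553 -0.01882358 -0.00863549 -0.00648272]
 [ 0.01114995 -0.13786285 -0.99038857  1.69543893]
 [ 0.          0.          0.          1.        ]]
[[-0.74262671 -0.4513258   0.49478337 -0.12766898]
 [-0.6696528   0.50970422 -0.54015436  0.78007876]
 [-0.00840758 -0.73246613 -0.68075155  1.05918828]
 [ 0.          0.          0.          1.        ]]
{'clock': 0.1, 'qpos': array([-1.27698970e+00,  2.76566361e-01,  1.50600777e+00, -3.00783247e-05,
        1.36070056e+00, -1.21008627e-01]), 'qd': array([ 0.00026743, -0.00153049, -0.00411508,  0.00053735, -0.00078362,
        0.00080594]), 'effort': array([ 9.00768919e-04, -4.17697263e+01, -2.46404278e+01, -1.61290695e-04,
        5.81239583e-03, -1.93801651e-05]), 'position': array([ 0.23159056, -0.52582131,  0.24950595]), 'ee_rot': array([-8.36613992e-04,  9.78567039e-01,  2.05926788e-01, -8.72238890e-05]), 'contact_force': array([-0.21711978,  0.22078959,  0.3768163 ]), 'moment': array([-0.01900788,  0.03148167, -0.01014298]), 'gripper_force': 0.0, 'width': 0.08541756738625157}
```

View pics/t1.png

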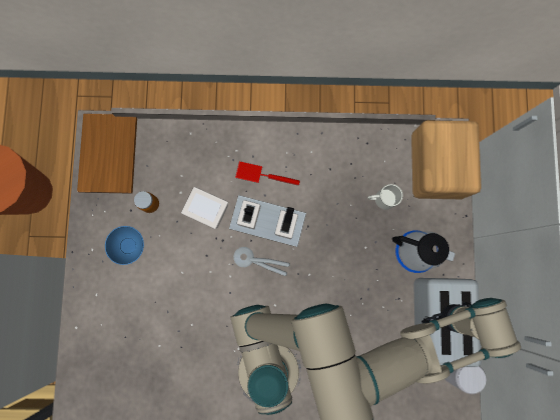

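View pics/s1.png

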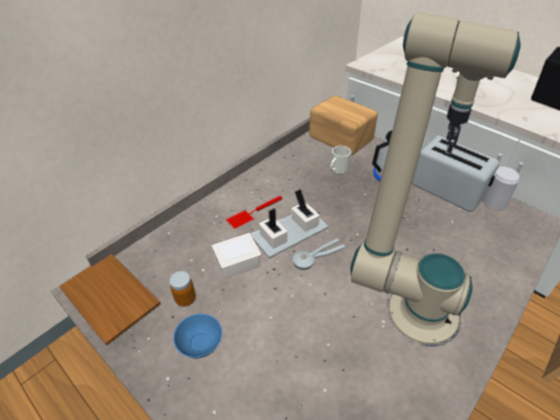

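The left switch (top px 248,213) is the tripped one: its lever is upright. The right one (287,220) leans away. Next I'll measure tray corners and the box top.

```bash
python3 - <<'E'
from h import *
a=cv2.imread('pics/t1.png');b=cv2.imread('pics/s1.png')
c=cv2.resize(a[190:255,220:315],None,fx=8,fy=8,interpolation=cv2.INTER_CUBIC)
cv2.imwrite('pics/c1.png',c)
cv2.imwrite('pics/c2.png',cv2.resize(b[180:260,245:335],None,fx=7,fy=7,interpolation=cv2.INTER_CUBIC))
roi=a[190:255,220:315].astype(int)
m=((roi[:,:,0]-roi[:,:,2]>12)).astype(np.uint8)   # bluish tray
white=(roi.min(2)>195).astype(np.uint8)
m2=m.copy();n,l,s,ce=cv2.connectedComponentsWithStats(m)
k=1+np.argmax(s[1:,4]);ys,xs=np.where(l==k)
r=cv2.minAreaRect(np.c_[xs+220,ys+190].astype(np.float32));print(r)
P=np.array([onz('top',*p,0.012) for p in cv2.boxPoints(r)]);print(P.round(3),P.mean(0))
n,l,s,ce=cv2.connectedComponentsWithStats(white);print(s,ce+[220,190])
E
```

```text
((267.1483459472656, 220.4951629638672), (69.63121032714844, 34.261173248291016), 14.826478958129883)
[[ 0.504  0.152  0.012]
 [ 0.628  0.124  0.012]
 [ 0.566 -0.127  0.012]
 [ 0.444 -0.096  0.012]] [0.53562206 0.01341436 0.012     ]
[[   0    0   95   65 5791]
 [   0    9    7   17   64]
 [  18   11   21   26  167]
 [  56   21   21   26  153]] [[267.57243999 222.33672941]
 [221.953125   205.671875  ]
 [247.62275449 213.86826347]
 [285.32679739 224.96078431]]
```

View pics/c1.png

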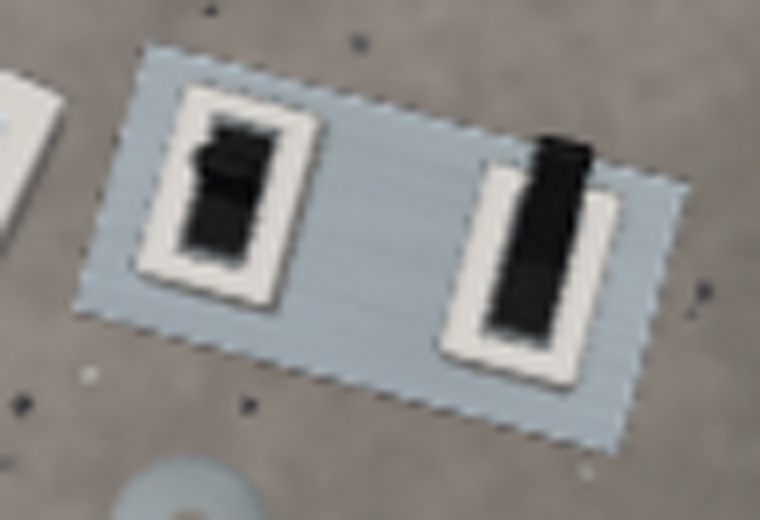

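View pics/c2.png

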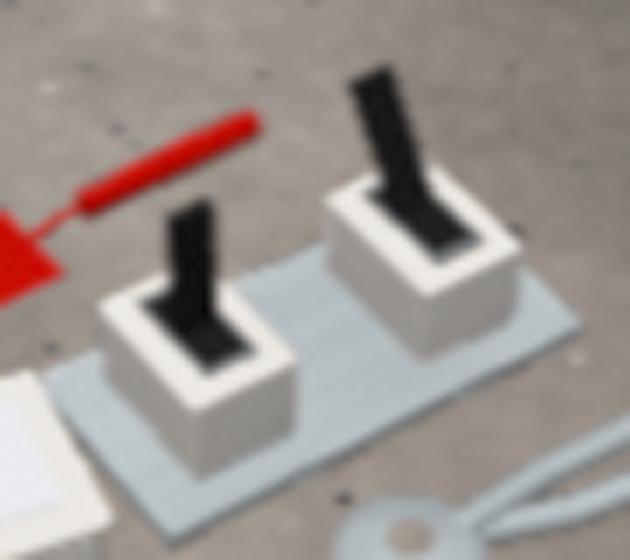

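Lever A is upright, lever B leans on. Both views confirm the yaw of about -0.24. I'll shut the gripper and travel above the far side of the left lever, cross-checking the box centre.

```bash
python3 - <<'E'
from h import *
for x,y in((185,85),(322,120),(272,305),(138,270),(229,195)):print(onz('top',219.5+(x+.5)/8,189.5+(y+.5)/8,.068).round(4))
t=np.array([235,152]);print(two((219.5+t[0]/8,189.5+t[1]/8),(244.5+190/7,179.5+207/7)))
E
python3 -m inch '[{"claw":-1,"travel":[0,1,0.25],"turn":-0.208},{"claw":-1,"travel":[0,1,0.25],"turn":-0.208},{"claw":-1,"travel":[0,1,0.25],"turn":-0.208},{"claw":-1,"travel":[0,1,0.25],"turn":-0.208},{"claw":-1,"travel":[0,1,0.25],"turn":-0.208}]'
python3 -m inch '[{"claw":-1,"travel":[0.9,1,0],"turn":0},{"claw":-1,"travel":[0.9,1,0],"turn":0},{"claw":-1,"travel":[0.9,1,0],"turn":0},{"claw":-1,"travel":[0.9,1,0],"turn":0},{"claw":-1,"travel":[0.9,1,0],"turn":0}]'
python3 -m inch '[{"claw":-1,"travel":[0.9,0.8,0],"turn":0},{"claw":-1,"travel":[0.9,0.8,0],"turn":0},{"claw":-1,"travel":[0.9,0.8,0],"turn":0},{"claw":-1,"travel":[0.9,0.8,0],"turn":0},{"claw":-1,"travel":[0.9,0.8,0],"turn":0}]'
```

```text
[0.6005 0.1016 0.068 ]
[0.5859 0.04   0.068 ]
[0.5025 0.0603 0.068 ]
[0.517  0.1202 0.068 ]
[0.5513 0.0807 0.068 ]
(array([0.56094942, 0.07488776, 0.1419434 ]), np.float64(0.0001230948169219426))
clock: 0.6
position: [0.2312, -0.3211, 0.3015]
ee_rot: [-0.001, 0.993, -0.12, 0.0]
contact_force: [-0.1, -0.9, 0.3]
width: 0.0123
gripper_force: 0.0
clock: 1.1
position: [0.3997, -0.1387, 0.3003]
ee_rot: [0.0, 0.993, -0.119, 0.0]
contact_force: [0.1, -0.6, -0.3]
width: -0.0
gripper_force: 0.0
clock: 1.6
position: [0.5805, 0.0219, 0.2996]
ee_rot: [-0.0, 0.993, -0.118, -0.0]
contact_force: [0.2, -0.2, 0.3]
width: 0.0
gripper_force: 0.0
```

```bash

python3 -m inch '[{"claw":-1,"travel":[0.09,0.237,0],"turn":0},{"claw":-1,"travel":[0.09,0.237,0],"turn":0},{"claw":-1,"travel":[0.09,0.237,0],"turn":0},{"claw":-1,"travel":[0.09,0.237,0],"turn":0}]'
python3 -c "
from h import *
snap('wrist','w1.png')"
```

```text
clock: 2.0
position: [0.5963, 0.0663, 0.3]
ee_rot: [0.001, 0.993, -0.119, -0.001]
contact_force: [-0.3, -0.1, 0.1]
width: 0.0001
gripper_force: 0.0
```

View pics/w1.png

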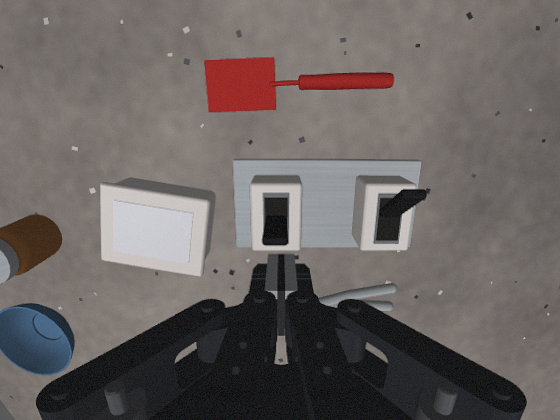

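Wrist view: left box ahead of the shut fingers (281,255), lever end around (276,236), well aligned; the right lever (410,200) is well clear. I'll descend to 126 mm with the fingers on the far side.

```bash
python3 - <<'E'
from h import *
from scipy.spatial.transform import Rotation as R
c=imaging.camera_params('wrist');s=get_state();q=s['ee_rot'];Rt=R.from_quat(np.r_[q[1:],q[0]]).as_matrix();T=np.array(c['T_tool_cam']);K=np.array(c['camera_matrix'])
for u,v in((276,225),(276,243)):
    d=np.linalg.solve(K,[u,v,1])[:2];k=d.copy()
    for _ in range(20):k=d/(1+c['k1']*(k@k))
    D=Rt@T[:3,:3]@np.r_[k,1];o=s['position']+Rt@T[:3,3];p=o+D*(.147-o[2])/D[2]
    d=p[:2]-[.5513,.0807];print(p.round(4),'local',d@[.972,-.236],d@[.236,.972])
E
python3 -m inch '[{"claw":-1,"travel":[0.01,0.015,-0.3],"turn":0},{"claw":-1,"travel":[0.01,0.015,-0.5],"turn":0},{"claw":-1,"travel":[0.01,0.015,-0.7],"turn":0},{"claw":-1,"travel":[0.01,0.015,-0.87],"turn":0},{"claw":-1,"travel":[0.01,0.015,-0.87],"turn":0}]'
```

```text
[0.5732 0.0756 0.147 ] local 0.02247470476564193 0.00016601206267252006
[0.5548 0.0802 0.147 ] local 0.003500931587381936 0.00029990949958199925
clock: 2.55
position: [0.5947, 0.0684, 0.1219]
ee_rot: [0.001, 0.993, -0.12, -0.005]
contact_force: [-0.9, 0.3, -0.2]
width: 0.0
gripper_force: 0.0
```

```bash

python3 -m inch '[{"claw":-1,"travel":[-0.03,0.007,0],"turn":0},{"claw":-1,"travel":[-0.058,0.014,0],"turn":0},{"claw":-1,"travel":[-0.073,0.018,0],"turn":0},{"claw":-1,"travel":[-0.073,0.018,0],"turn":0}]'
python3 -m inch '[{"claw":-1,"travel":[-0.01,0.0024,0],"turn":0},{"claw":-1,"travel":[-0.02,0.0048,0],"turn":0},{"claw":-1,"travel":[-0.03,0.0072,0],"turn":0}]'
python3 -m inch '[{"claw":-1,"travel":[-0.005,0.0012,0],"turn":0},{"claw":-1,"travel":[-0.01,0.0024,0],"turn":0},{"claw":-1,"travel":[-0.015,0.0036,0],"turn":0}]'
```

```text
clock: 2.95
position: [0.5845, 0.0737, 0.1282]
ee_rot: [-0.0, 0.993, -0.119, 0.001]
contact_force: [-0.4, -0.5, 0.8]
width: -0.0003
gripper_force: 0.0
clock: 3.25
position: [0.5783, 0.0751, 0.1265]
ee_rot: [0.0, 0.993, -0.119, 0.0]
contact_force: [-0.1, -0.5, -0.5]
width: 0.0004
gripper_force: 0.0
clock: 3.55
position: [0.5753, 0.0757, 0.1262]
ee_rot: [0.0, 0.993, -0.119, -0.0]
contact_force: [-0.1, -0.1, 0.5]
width: 0.0
gripper_force: 0.0
```

```bash

for i in 1; do
python3 -m inch '[{"claw":-1,"travel":[-0.005,0.0012,0],"turn":0},{"claw":-1,"travel":[-0.01,0.0024,0],"turn":0},{"claw":-1,"travel":[-0.015,0.0036,0],"turn":0}]' | grep -E "clock|pos|cont"
python3 -m inch '[{"claw":-1,"travel":[-0.005,0.0012,0],"turn":0},{"claw":-1,"travel":[-0.01,0.0024,0],"turn":0}]'| grep -E "clock|pos|cont"
python3 -m inch '[{"claw":-1,"travel":[-0.005,0.0012,0],"turn":0},{"claw":-1,"travel":[-0.01,0.0024,0],"turn":0}]'| grep -E "clock|pos|cont"
done
```

```text
clock: 3.85
position: [0.5727, 0.0764, 0.1264]
contact_force: [1.7, 0.5, -0.0]
clock: 4.05
position: [0.5709, 0.0768, 0.1265]
contact_force: [1.8, -0.6, 0.4]
clock: 4.25
position: [0.5687, 0.0774, 0.1265]
contact_force: [1.7, -0.7, 0.4]
```

```bash

python3 -m inch '[{"claw":-1,"travel":[-0.005,0.0012,0],"turn":0},{"claw":-1,"travel":[-0.01,0.0024,0],"turn":0}]'| grep -E "clock|pos|cont"
python3 -m inch '[{"claw":-1,"travel":[-0.005,0.0012,0],"turn":0},{"claw":-1,"travel":[-0.01,0.0024,0],"turn":0}]'| grep -E "clock|pos|cont"
python3 -m inch '[{"claw":-1,"travel":[-0.005,0.0012,0],"turn":0},{"claw":-1,"travel":[-0.01,0.0024,0],"turn":0}]'| grep -E "clock|pos|cont"
python3 -m inch '[{"claw":-1,"travel":[-0.005,0.0012,0],"turn":0},{"claw":-1,"travel":[-0.01,0.0024,0],"turn":0}]'| grep -E "clock|pos|cont"
```

```text
clock: 4.45
position: [0.5668, 0.0778, 0.1265]
contact_force: [2.1, -0.4, 1.0]
clock: 4.65
position: [0.5653, 0.0782, 0.1266]
contact_force: [4.6, -0.5, -0.1]
clock: 4.85
position: [0.5645, 0.0785, 0.1267]
contact_force: [7.3, -1.6, -1.1]
clock: 5.05
position: [0.5639, 0.0787, 0.1268]
contact_force: [10.7, -2.6, -4.3]
```

```bash

python3 -m inch '[{"claw":-1,"travel":[-0.002,0.0005,0],"turn":0},{"claw":-1,"travel":[-0.004,0.001,0],"turn":0},{"claw":-1,"travel":[-0.004,0.001,0],"turn":0}]'| grep -E "clock|pos|cont"
python3 -m inch '[{"claw":-1,"travel":[-0.002,0.0005,0],"turn":0},{"claw":-1,"travel":[-0.004,0.001,0],"turn":0},{"claw":-1,"travel":[-0.004,0.001,0],"turn":0}]'| grep -E "clock|pos|cont"
```

```text
clock: 5.35
position: [0.5637, 0.0788, 0.1268]
contact_force: [10.6, -2.8, -4.6]
clock: 5.65
position: [0.5635, 0.0789, 0.127]
contact_force: [11.2, -2.6, -5.1]
```

```bash

python3 -m inch '[{"claw":-1,"travel":[-0.002,0.0005,0],"turn":0},{"claw":-1,"travel":[-0.004,0.001,0],"turn":0},{"claw":-1,"travel":[-0.004,0.001,0],"turn":0}]'| grep -E "pos|cont"
python3 -m inch '[{"claw":-1,"travel":[-0.002,0.0005,0],"turn":0},{"claw":-1,"travel":[-0.004,0.001,0],"turn":0},{"claw":-1,"travel":[-0.004,0.001,0],"turn":0}]'| grep -E "pos|cont"
```

```text
position: [0.5633, 0.0789, 0.1271]
contact_force: [12.2, -2.9, -5.0]
position: [0.563, 0.079, 0.1272]
contact_force: [12.9, -4.0, -5.7]
```

```bash
python3 -c "
from h import *
print(get_state()['ee_rot'],get_state()['moment'])
a=snap('side','s2.png')
cv2.imwrite('pics/c3.png',cv2.resize(a[170:260,235:325,::-1],None,fx=6,fy=6,interpolation=cv2.INTER_CUBIC))"
```

```text
[ 2.17952484e-04  9.92886364e-01 -1.18895694e-01  6.35880934e-03] [-0.49232015 -2.1854208   0.05049961]
```

View pics/c3.png

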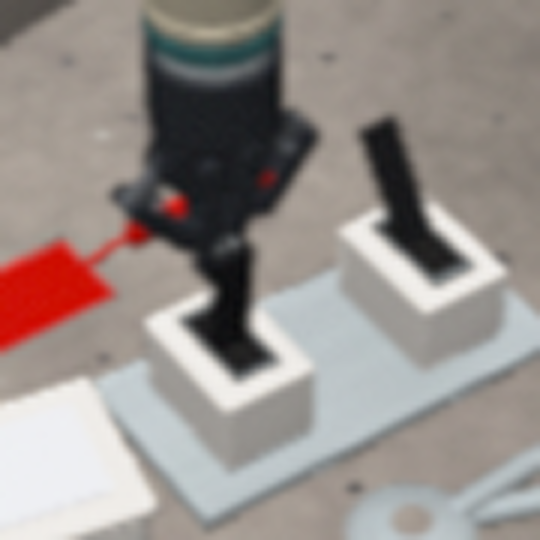

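Lever at roughly -0.1 rad, with the fingers on its far side; about 13 N, so it's at the latch resistance. The tool is dragging upward a little, so I'll ease down while pushing on.

```bash

python3 -m inch '[{"claw":-1,"travel":[0,0,-0.003],"turn":0},{"claw":-1,"travel":[0,0,-0.006],"turn":0},{"claw":-1,"travel":[0,0,-0.006],"turn":0}]'| grep -E "pos|cont"
python3 -m inch '[{"claw":-1,"travel":[-0.002,0.0005,0],"turn":0},{"claw":-1,"travel":[-0.002,0.0005,0],"turn":0}]'| grep -E "pos|cont"
```

```text
position: [0.563, 0.079, 0.127]
contact_force: [12.0, -3.3, 0.7]
position: [0.563, 0.0791, 0.127]
contact_force: [10.2, -3.0, -0.1]
```

```bash

python3 -m inch '[{"claw":-1,"travel":[-0.002,0.0005,-0.001],"turn":0},{"claw":-1,"travel":[-0.004,0.001,-0.001],"turn":0},{"claw":-1,"travel":[-0.004,0.001,-0.001],"turn":0}]'| grep -E "pos|cont"
python3 -m inch '[{"claw":-1,"travel":[-0.002,0.0005,-0.001],"turn":0},{"claw":-1,"travel":[-0.004,0.001,-0.001],"turn":0},{"claw":-1,"travel":[-0.004,0.001,-0.001],"turn":0}]'| grep -E "pos|cont"
```

```text
position: [0.5628, 0.0791, 0.1271]
contact_force: [11.9, -3.2, -0.7]
position: [0.5624, 0.0792, 0.127]
contact_force: [12.6, -4.8, 0.7]
```

```bash

python3 -m inch '[{"claw":-1,"travel":[-0.002,0.0005,-0.001],"turn":0},{"claw":-1,"travel":[-0.004,0.001,-0.001],"turn":0},{"claw":-1,"travel":[-0.004,0.001,-0.001],"turn":0}]'| grep -E "pos|cont"
python3 -m inch '[{"claw":-1,"travel":[-0.002,0.0005,-0.001],"turn":0},{"claw":-1,"travel":[-0.004,0.001,-0.001],"turn":0},{"claw":-1,"travel":[-0.004,0.001,-0.001],"turn":0}]'| grep -E "pos|cont"
```

```text
position: [0.5618, 0.0794, 0.127]
contact_force: [12.4, -4.5, 1.6]
position: [0.5612, 0.0796, 0.127]
contact_force: [12.7, -4.0, 1.3]
```

```bash

python3 -m inch '[{"claw":-1,"travel":[-0.003,0.0007,-0.001],"turn":0},{"claw":-1,"travel":[-0.006,0.0015,-0.001],"turn":0},{"claw":-1,"travel":[-0.008,0.002,-0.001],"turn":0}]'| grep -E "pos|cont"
```

```text
position: [0.5601, 0.0798, 0.127]
contact_force: [13.1, -5.0, 2.0]
```

```bash

python3 -m inch '[{"claw":-1,"travel":[-0.003,0.0007,-0.001],"turn":0},{"claw":-1,"travel":[-0.006,0.0015,-0.001],"turn":0},{"claw":-1,"travel":[-0.008,0.002,-0.001],"turn":0}]'| grep -E "pos|cont"
```

```text
position: [0.5586, 0.0802, 0.1269]
contact_force: [13.7, -5.0, 2.4]
```

```bash

python3 -m inch '[{"claw":-1,"travel":[-0.003,0.0007,-0.001],"turn":0},{"claw":-1,"travel":[-0.006,0.0015,-0.001],"turn":0},{"claw":-1,"travel":[-0.006,0.0015,-0.001],"turn":0}]'| grep -E "pos|cont"
```

```text
position: [0.5572, 0.0805, 0.1267]
contact_force: [13.5, -4.9, 2.7]
```

```bash

python3 -m inch '[{"claw":-1,"travel":[-0.003,0.0007,-0.001],"turn":0},{"claw":-1,"travel":[-0.006,0.0015,-0.002],"turn":0},{"claw":-1,"travel":[-0.006,0.0015,-0.002],"turn":0}]'| grep -E "pos|cont"
```

```text
position: [0.556, 0.0808, 0.1265]
contact_force: [11.7, -5.4, 4.0]
```

```bash

python3 -m inch '[{"claw":-1,"travel":[-0.003,0.0007,-0.001],"turn":0},{"claw":-1,"travel":[-0.006,0.0015,-0.001],"turn":0},{"claw":-1,"travel":[-0.006,0.0015,-0.001],"turn":0}]'| grep -E "pos|cont"
```

```text
position: [0.5547, 0.0812, 0.1263]
contact_force: [11.7, -4.8, 3.9]
```

```bash

python3 -m inch '[{"claw":-1,"travel":[-0.003,0.0007,-0.001],"turn":0},{"claw":-1,"travel":[-0.006,0.0015,-0.001],"turn":0},{"claw":-1,"travel":[-0.006,0.0015,-0.001],"turn":0}]'| grep -E "pos|cont"
```

```text
position: [0.5534, 0.0815, 0.1261]
contact_force: [13.1, -5.1, 3.1]
```

```bash

python3 -m inch '[{"claw":-1,"travel":[-0.003,0.0007,-0.001],"turn":0},{"claw":-1,"travel":[-0.006,0.0015,-0.001],"turn":0},{"claw":-1,"travel":[-0.006,0.0015,-0.001],"turn":0}]'| grep -E "pos|cont"
```

```text
position: [0.5524, 0.0817, 0.1259]
contact_force: [12.7, -4.6, 4.1]
```

```bash

python3 -m inch '[{"claw":-1,"travel":[-0.003,0.0007,-0.001],"turn":0},{"claw":-1,"travel":[-0.006,0.0015,-0.001],"turn":0},{"claw":-1,"travel":[-0.006,0.0015,-0.001],"turn":0}]'| grep -E "pos|cont"
```

```text
position: [0.5518, 0.0819, 0.1258]
contact_force: [14.3, -4.7, 4.1]
```

```bash

python3 -m inch '[{"claw":-1,"travel":[-0.003,0.0007,-0.001],"turn":0},{"claw":-1,"travel":[-0.006,0.0015,-0.001],"turn":0},{"claw":-1,"travel":[-0.006,0.0015,-0.001],"turn":0}]'| grep -E "pos|cont"
```

```text
position: [0.5514, 0.082, 0.1258]
contact_force: [15.0, -6.1, 2.5]
```

```bash

python3 -m inch '[{"claw":-1,"travel":[-0.003,0.0007,-0.001],"turn":0},{"claw":-1,"travel":[-0.006,0.0015,-0.001],"turn":0},{"claw":-1,"travel":[-0.006,0.0015,-0.001],"turn":0}]'| grep -E "clock|pos|cont"
```

```text
clock: 11.0
position: [0.551, 0.0821, 0.1257]
contact_force: [16.6, -5.9, 1.7]
```

```bash

python3 -m inch '[{"claw":-1,"travel":[0,0,0],"turn":0},{"claw":-1,"travel":[0,0,0],"turn":0}]'| grep -E "clock|pos|cont"
```

```text
clock: 11.2
position: [0.551, 0.0822, 0.1257]
contact_force: [17.6, -5.9, 2.2]
```

Firm stop at about 18 N. I'll back off, rise over, and go to the robot side.

```bash

python3 -m inch '[{"claw":-1,"travel":[0.07,-0.017,0],"turn":0},{"claw":-1,"travel":[0.146,-0.035,0],"turn":0},{"claw":-1,"travel":[0.146,-0.035,0.2],"turn":0},{"claw":-1,"travel":[0.146,-0.035,0.4],"turn":0},{"claw":-1,"travel":[0.146,-0.035,0.4],"turn":0}]'| grep -E "clock|pos|cont"
python3 -m inch '[{"claw":-1,"travel":[-0.243,0.059,0],"turn":0},{"claw":-1,"travel":[-0.486,0.118,0],"turn":0},{"claw":-1,"travel":[-0.486,0.118,0],"turn":0},{"claw":-1,"travel":[-0.486,0.118,0],"turn":0}]'| grep -E "clock|pos|cont"
python3 -c "
from h import *
a=snap('side','s3.png')
cv2.imwrite('pics/c4.png',cv2.resize(a[170:260,235:325,::-1],None,fx=6,fy=6,interpolation=cv2.INTER_CUBIC))"
```

```text
clock: 11.7
position: [0.5717, 0.0776, 0.2068]
contact_force: [0.5, 0.2, 0.9]
clock: 12.1
position: [0.4701, 0.1012, 0.2013]
contact_force: [-0.1, 0.5, 0.4]
```

View pics/c4.png

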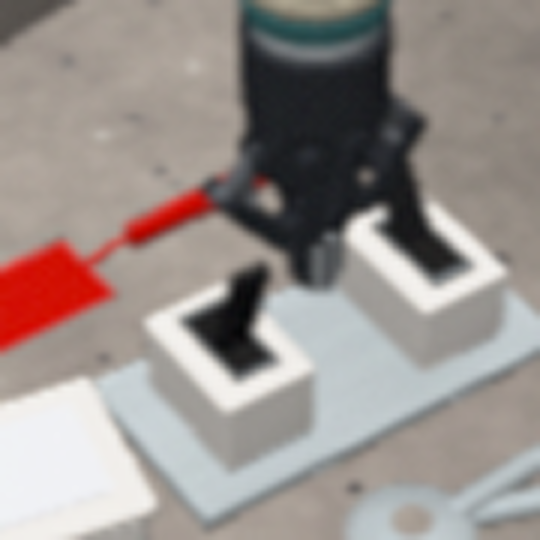

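Lever (crop 245,295) now leans to the robot and the gripper is clear of it. I'll descend on the robot side and push on.

```bash

python3 -m inch '[{"claw":-1,"travel":[0,0,-0.2],"turn":0},{"claw":-1,"travel":[0,0,-0.38],"turn":0},{"claw":-1,"travel":[0.06,-0.015,-0.38],"turn":0},{"claw":-1,"travel":[0.13,-0.032,-0.38],"turn":0},{"claw":-1,"travel":[0.13,-0.032,-0.38],"turn":0}]'| grep -E "clock|pos|cont"
python3 -m inch '[{"claw":-1,"travel":[0.015,-0.0036,0],"turn":0},{"claw":-1,"travel":[0.03,-0.0072,0],"turn":0},{"claw":-1,"travel":[0.045,-0.0108,0],"turn":0}]'| grep -E "clock|pos|cont"
python3 -m inch '[{"claw":-1,"travel":[0.01,-0.0024,0],"turn":0},{"claw":-1,"travel":[0.02,-0.0048,0],"turn":0},{"claw":-1,"travel":[0.03,-0.0072,0],"turn":0}]'| grep -E "clock|pos|cont"
```

```text
clock: 12.65
position: [0.5043, 0.0938, 0.1279]
contact_force: [-0.6, -0.5, -0.7]
clock: 12.95
position: [0.5082, 0.0923, 0.1269]
contact_force: [0.7, -0.4, 0.4]
clock: 13.25
position: [0.5136, 0.0909, 0.1262]
contact_force: [-1.6, 0.9, 1.0]
```

```bash

python3 -m inch '[{"claw":-1,"travel":[0.01,-0.0024,0],"turn":0},{"claw":-1,"travel":[0.02,-0.0048,0],"turn":0},{"claw":-1,"travel":[0.03,-0.0072,0],"turn":0}]'| grep -E "clock|pos|cont"
python3 -m inch '[{"claw":-1,"travel":[0.01,-0.0024,0],"turn":0},{"claw":-1,"travel":[0.02,-0.0048,0],"turn":0}]'| grep -E "clock|pos|cont"
python3 -m inch '[{"claw":-1,"travel":[0.01,-0.0024,0],"turn":0},{"claw":-1,"travel":[0.02,-0.0048,0],"turn":0}]'| grep -E "clock|pos|cont"
```

```text
clock: 13.55
position: [0.5193, 0.0894, 0.126]
contact_force: [-2.3, 0.4, 1.3]
clock: 13.75
position: [0.5238, 0.0884, 0.1261]
contact_force: [-2.4, -0.3, 0.0]
clock: 13.95
position: [0.5279, 0.0874, 0.1261]
contact_force: [-1.9, 0.8, 1.9]
```

```bash

python3 -m inch '[{"claw":-1,"travel":[0.01,-0.0024,0],"turn":0},{"claw":-1,"travel":[0.02,-0.0048,0],"turn":0}]'| grep -E "clock|pos|cont"
```

```text
clock: 14.15
position: [0.5323, 0.0864, 0.1267]
contact_force: [-2.5, 0.5, 4.9]
```

```bash

python3 -m inch '[{"claw":-1,"travel":[0.01,-0.0024,0],"turn":0},{"claw":-1,"travel":[0.02,-0.0048,0],"turn":0}]'| grep -E "clock|pos|cont"
```

```text
clock: 14.35
position: [0.5367, 0.0854, 0.127]
contact_force: [-1.7, -0.4, 5.8]
```

The lever end seems to press up under the knuckle, so I'll raise 8 mm and carry on.

```bash

python3 -m inch '[{"claw":-1,"travel":[0,0,0.02],"turn":0},{"claw":-1,"travel":[0,0,0.04],"turn":0},{"claw":-1,"travel":[0,0,0.04],"turn":0}]'| grep -E "clock|pos|cont"
python3 -m inch '[{"claw":-1,"travel":[0.01,-0.0024,0],"turn":0},{"claw":-1,"travel":[0.02,-0.0048,0],"turn":0}]'| grep -E "clock|pos|cont"
```

```text
clock: 14.65
position: [0.5366, 0.0855, 0.1347]
contact_force: [0.1, -0.4, -0.0]
clock: 14.85
position: [0.5389, 0.0847, 0.1339]
contact_force: [-2.5, 0.4, 0.4]
```

```bash

python3 -m inch '[{"claw":-1,"travel":[0.01,-0.0024,0],"turn":0},{"claw":-1,"travel":[0.02,-0.0048,0],"turn":0}]'| grep -E "clock|pos|cont"
```

```text
clock: 15.05
position: [0.5433, 0.0836, 0.1339]
contact_force: [-2.7, 0.3, 1.6]
```

```bash

python3 -m inch '[{"claw":-1,"travel":[0.01,-0.0024,0],"turn":0},{"claw":-1,"travel":[0.02,-0.0048,0],"turn":0}]'| grep -E "clock|pos|cont"
```

```text
clock: 15.25
position: [0.5475, 0.0826, 0.1338]
contact_force: [-2.1, 0.6, -1.7]
```

```bash

python3 -m inch '[{"claw":-1,"travel":[0.01,-0.0024,0],"turn":0},{"claw":-1,"travel":[0.02,-0.0048,0],"turn":0}]'| grep -E "clock|pos|cont"
```

```text
clock: 15.45
position: [0.5516, 0.0817, 0.1338]
contact_force: [-2.8, 0.9, -0.9]
```

```bash

python3 -m inch '[{"claw":-1,"travel":[0.01,-0.0024,0],"turn":0},{"claw":-1,"travel":[0.02,-0.0048,0],"turn":0}]'| grep -E "clock|pos|cont"
```

```text
clock: 15.65
position: [0.5559, 0.0807, 0.1341]
contact_force: [-2.9, 0.1, -0.2]
```

```bash

python3 -m inch '[{"claw":-1,"travel":[0.01,-0.0024,0],"turn":0},{"claw":-1,"travel":[0.02,-0.0048,0],"turn":0}]'| grep -E "clock|pos|cont"
```

```text
clock: 15.85
position: [0.56, 0.0797, 0.1342]
contact_force: [-2.0, 0.6, 0.9]
```

```bash

python3 -m inch '[{"claw":-1,"travel":[0.01,-0.0024,0],"turn":0},{"claw":-1,"travel":[0.02,-0.0048,0],"turn":0}]'| grep -E "clock|pos|cont"
```

```text
clock: 16.05
position: [0.564, 0.0788, 0.1342]
contact_force: [-2.4, 1.0, -0.7]
```

```bash

python3 -m inch '[{"claw":-1,"travel":[0.01,-0.0024,0],"turn":0},{"claw":-1,"travel":[0.02,-0.0048,0],"turn":0}]'| grep -E "clock|pos|cont"
```

```text
clock: 16.25
position: [0.5674, 0.078, 0.134]
contact_force: [-3.3, 1.5, -0.3]
```

```bash

python3 -m inch '[{"claw":-1,"travel":[0.01,-0.0024,0],"turn":0},{"claw":-1,"travel":[0.02,-0.0048,0],"turn":0}]'| grep -E "clock|pos|cont"
```

```text
clock: 16.45
position: [0.5703, 0.0772, 0.1336]
contact_force: [-6.3, 1.7, 0.2]
```

```bash

python3 -m inch '[{"claw":-1,"travel":[0.007,-0.0017,0],"turn":0},{"claw":-1,"travel":[0.01,-0.0024,0],"turn":0}]'| grep -E "clock|pos|cont"
```

```text
clock: 16.65
position: [0.5721, 0.0768, 0.1335]
contact_force: [-5.5, 1.7, -0.5]
```

```bash

python3 -m inch '[{"claw":-1,"travel":[0.007,-0.0017,0],"turn":0},{"claw":-1,"travel":[0.01,-0.0024,0],"turn":0}]'| grep -E "clock|pos|cont"
```

```text
clock: 16.85
position: [0.5761, 0.0758, 0.1341]
contact_force: [-2.7, 0.4, 0.2]
```

```bash

python3 -m inch '[{"claw":-1,"travel":[0.007,-0.0017,0],"turn":0},{"claw":-1,"travel":[0.01,-0.0024,0],"turn":0}]'| grep -E "clock|pos|cont"
```

```text
clock: 17.05
position: [0.5786, 0.0753, 0.1344]
contact_force: [-2.8, 0.1, 0.8]
```

```bash

python3 -m inch '[{"claw":-1,"travel":[0.007,-0.0017,0],"turn":0},{"claw":-1,"travel":[0.01,-0.0024,0],"turn":0}]'| grep -E "clock|pos|cont"
```

```text
clock: 17.25
position: [0.5803, 0.0749, 0.1343]
contact_force: [-3.1, 1.2, 0.4]
```

```bash

python3 -m inch '[{"claw":-1,"travel":[0.007,-0.0017,0],"turn":0},{"claw":-1,"travel":[0.01,-0.0024,0],"turn":0}]'| grep -E "clock|pos|cont"
```

```text
clock: 17.45
position: [0.5814, 0.0745, 0.134]
contact_force: [-4.2, 0.7, 0.3]
```

```bash

python3 -m inch '[{"claw":-1,"travel":[0.007,-0.0017,0],"turn":0},{"claw":-1,"travel":[0.01,-0.0024,0],"turn":0}]'| grep -E "clock|pos|cont"
```

```text
clock: 17.65
position: [0.5829, 0.0742, 0.1339]
contact_force: [-5.9, 2.3, 1.2]
```

```bash

python3 -m inch '[{"claw":-1,"travel":[0.007,-0.0017,0],"turn":0},{"claw":-1,"travel":[0.01,-0.0024,0],"turn":0}]'| grep -E "clock|pos|cont"
```

```text
clock: 17.85
position: [0.584, 0.0739, 0.1336]
contact_force: [-6.3, 2.1, 0.9]
```

Force is rising at the on-stop. I'll push to about 10 N, then back off and look.

```bash

python3 -m inch '[{"claw":-1,"travel":[0.007,-0.0017,0],"turn":0},{"claw":-1,"travel":[0.01,-0.0024,0],"turn":0}]'| grep -E "clock|pos|cont"
```

```text
clock: 18.05
position: [0.5852, 0.0735, 0.1335]
contact_force: [-7.4, 1.6, 1.4]
```

```bash

python3 -m inch '[{"claw":-1,"travel":[0.007,-0.0017,0],"turn":0},{"claw":-1,"travel":[0.007,-0.0017,0],"turn":0}]'| grep -E "clock|pos|cont"
```

```text
clock: 18.25
position: [0.586, 0.0733, 0.1333]
contact_force: [-8.3, 1.7, 1.2]
```

```bash

python3 -m inch '[{"claw":-1,"travel":[0.006,-0.0015,0],"turn":0},{"claw":-1,"travel":[0.006,-0.0015,0],"turn":0}]'| grep -E "clock|pos|cont"
```

```text
clock: 18.45
position: [0.5868, 0.0731, 0.1333]
contact_force: [-9.9, 2.8, 2.0]
```

```bash

python3 -m inch '[{"claw":-1,"travel":[-0.1,0.024,0],"turn":0},{"claw":-1,"travel":[-0.3,0.073,0],"turn":0},{"claw":-1,"travel":[-0.4,0.097,0.2],"turn":0},{"claw":-1,"travel":[-0.4,0.097,0.4],"turn":0},{"claw":-1,"travel":[-0.4,0.097,0.5],"turn":0}]'| grep -E "clock|pos|cont"
python3 -m inch '[{"claw":-1,"travel":[-0.2,0,0.2],"turn":0},{"claw":-1,"travel":[-0.4,0,0.3],"turn":0},{"claw":-1,"travel":[-0.4,0,0.3],"turn":0},{"claw":-1,"travel":[-0.4,0,0.3],"turn":0}]'| grep -E "clock|pos|cont"
python3 -c "
from h import *
a=snap('side','s4.png')
cv2.imwrite('pics/c5.png',cv2.resize(a[150:270,215:345,::-1],None,fx=5,fy=5,interpolation=cv2.INTER_CUBIC))"
```

```text
clock: 18.95
position: [0.5132, 0.0918, 0.2383]
contact_force: [0.6, 0.8, 0.4]
clock: 19.35
position: [0.4317, 0.0916, 0.2958]
contact_force: [0.4, 0.7, 0.9]
```

View pics/c5.png

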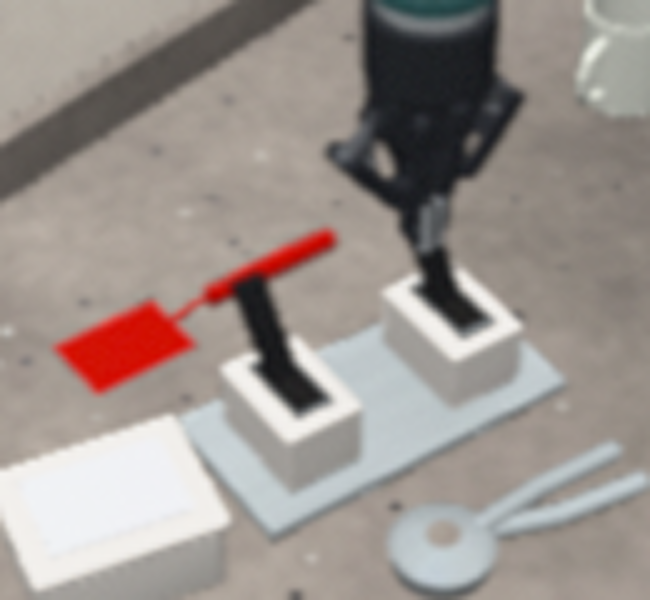

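Left lever now leans on (tip at crop 252,283). I'll check its angle by projection.

```bash
python3 - <<'E'
from h import *
for t in(.45,.52,.6):
    for s,m in((1,'A'),(-1,'B')):
        c=np.array([.5513,.0807]) if s>0 else np.array([.5187,-.0553])
        p=proj('side',[*(c+np.array([.972,-.236])*.09*np.sin(t)),.057+.09*np.cos(t)]);print(t,m,((p-[214.5,149.5])*5).round(0))
E
```

```text
0.45 A [259. 281.]
0.45 B [424. 205.]
0.52 A [255. 279.]
0.52 B [419. 204.]
0.6 A [250. 279.]
0.6 B [414. 203.]
```

```bash
python3 -c "
from rig import ticket
print(ticket.sign_off())"
```

```text
the job is handed in; nothing more can be done
None
```

I pushed the tripped left lever to its off-stop at about 18 N, slightly over the suggested 15–17 N but under the 20 N limit. I then threw it on to its stop (about 0.58 rad in the side image), let go, saw nothing else disturbed, and handed the job in at about 19.4 s, with no verdict returned.

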